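# Close and pin the clamshell jig over a ferrule, and hold it shut

### The arm

A 6-joint arm with a two-finger parallel gripper is mounted at the origin on a cart in front of the work surface, level with it; the furniture and walls round the work are solid. World frame = base frame: x ahead of the robot, y to its left, z up, the work surface at z = 0. Lengths are in m, angles in rad, forces in N, time in s.
With the tool pointing down it reaches from about 0.325 to 0.85 m from the base axis. Payload 4.4 kg.
Tool frame: the origin (TCP) lies midway between the tips of the shut fingers; the grasp point (between the pads) lies 19 mm behind it (env.pinch_z is the distance from the TCP to the grasp point, in m); z points along the fingers, y is the direction in which the jaws open and shut (so a half turn about z gives the same grasp; the last joint's range is limited). The gripper opens to 94 mm and grips with 3 to 60 N. Pads are 16 mm wide; open, the fingers measure 119 mm over their backs; the gripper's body (75 mm by 177 mm) begins 78 mm behind the grasp point.
Start: joints at [1.125, 0.207, 1.542, -0, 1.393, -0.15], TCP at [0.168, 0.55, 0.205] pointing down, gripper open.
Joint ranges: [-2.73, 2.73], [-0.86, 2.22], [0.23, 2.46], [-1.11, 4.25], [0.08, 2.63], [-2.82, 2.82]. Speed limits (rad/s): [2.79, 2.79, 3.14, 3.14, 3.14, 3.14].

### API

Orientations are given as a rotation vector (axis times angle).
In Python, from rig import env, eyes, ticket gives the robot as it stands.
- The arm moves only by the shell command python3 -m creep 'ROWS'. ROWS is JSON, a list of rows, each a list of 7 numbers: the turn, a rotation vector about the tool's x, y, z in degrees, then the shift along the tool's x, y, z in units of 25 mm (1.0 is 25 mm), then the closure, from 0 (fully open) to 1 (shut). In form: [[ax, ay, az, x, y, z, jaw], ...]. A call has 1 to 12 rows; each row shifts and turns the commanded pose from where the row before left it, along the tool's axes as they then stand; what a row does not reach is not made up. A row lasts 1/12 s, in which the tool goes at most 41.7 mm and 7.16 degrees, less where a joint would pass 70% of its speed; a pose out of reach is approached as far as the arm can. A call is refused whole if a number of a shift passes 1 or a number of a turn 7.16, either way. A call with a gripper value outside its range is refused whole. The fingers move at their own pace and stop on an object; the grip force is fixed at half the most. Time passes only in rows, so rows that do not move let the fingers close. It gives the time, the measured TCP pose, the force and the opening at its end, in the units of the state.
- env.get_obs(): the state, without advancing time (a new reading comes with each control period).
- eyes.read_camera(name): name is "scene" or "side" or "wrist"; returns (picture, depth): 384x512x3 uint8, red, green, blue; 384x512 float32, m along the optical axis (not along the pixel's ray), 0 where there is no reading.
- eyes.get_calibration(name): a dict with "fovy" (degrees; the focal length in pixels is half the picture's height over the tangent of half this angle, whatever the lens; pixels are square), "cx", "cy" (the principal point, pixels), "k1" (the pictures are not rectified: a ray, as slopes to the right and down, at radius r is drawn at 1 + k1 r^2 times it, then the intrinsics apply), "world_from_camera" (4x4, takes a point from camera to world coordinates); the wrist camera has in their place "mount" (4x4, takes a point from camera to tool coordinates, whose origin is the TCP and whose axes are the flange's). Camera axes: x right, y up, looking along -z (the intrinsics and any distortion apply to the point x, -y, -z); pixel columns grow to the right and rows downward; lengths in m; the calibration is good to about 2 mm. A picture is of the moment at which its call begins: read the wrist's pose just before it. get_calibration takes no time and is no camera call.
- ticket.hand_in(): hands the job in, once; it reports no verdict.
The state is a dict: "t": time; "joint_positions": joint angles; "qd": joint speeds; "joint_efforts": joint torques, N m; "position": TCP position; "tcp_rot": TCP orientation; "contact_force": force on the tool from outside, world axes, zero at the start; "torque": the same for the moment, N m; "opening": finger opening in m.
Only numpy, scipy, OpenCV 4.12 (cv2) and the standard library are available. Lean on these libraries where they do the work, as an engineer would, in place of code of your own. Each camera call takes 0.05 s, during which the arm holds its last target. There are 200 camera calls.

### The job

Put the brass-coloured ferrule over the spigot of the green and yellow clamshell jig, right down on its base, and let go of it. Then swing the yellow upper half closed over it, take the red-headed pin from its wooden block and push it down through the aligned holes of both halves until its flange presses the upper half fully shut against the spring plunger. The upper half springs ajar again when the push ends, so finish while still holding the pin by its head and pressing it down; leave the other things on the bench where they are.

Things in the scene. Friction and masses are not known exactly. Their poses are not given: they have to be found in the camera images.
- jig: Lower half of the jig, fixed to the bench: green base plate 190 x 100 mm, top at z = 12 mm. Origin on the bench under the axis of the steel spigot; z up, x from the pin hole to the hinge. Hinge axis along y at x = 75, z = 56 mm, between two cheeks (x = 64 to 86, y = 31 to 43 mm either side, up to z = 67). Aluminium block at x = -80 to -34, y = -25 to 25 mm, top at z = 46 mm.
- jig_spigot_top (a point): Centre of the top of the steel spigot, 36 mm above the bench; axes as the jig's. The spigot is 18 mm in diameter, from 12 to 36 mm above the bench, its last 6 mm tapering to 11 mm.
- jig_pin_hole (a point): Centre of the mouth of the vertical pin hole (12 mm in diameter, 34 mm deep) in the lower half's aluminium block, at x = -60 mm of the jig, 46 mm above the bench; axes as the jig's. A thin spring plunger beside it, at x = -43, y = 17 mm of the jig, reaches up to 58 mm above the bench.
- jig_lid (a joint): Angle of the yellow upper half: 0 = fully shut (level), up to 1.9 rad open; starts at 1.65 to 1.85, leaning a little back past upright. Stiff hinge: near upright it stays where left (1 to 2 N at its free edge move it); below about 0.9 rad it sinks slowly (1 to 2 s) until the spring plunger stops it at about 0.06 rad. From there 5 to 7 N at its pin hole shut it fully; it springs back ajar after.
- lid_edge (a point): Middle of the free edge of the yellow upper half, a plate 56 mm wide and 10 mm thick, 0.25 kg, which reaches 152 mm from the hinge axis; the axis and this point lie in its mid-plane. When shut its z points up and its x to the hinge; it turns with the upper half.
- lid_hole (a point): Centre, in the upper face, of the pin hole through the upper half (13 mm in diameter, 10 mm deep), 135 mm from the hinge axis; when closed it lies above the lower hole, 61 mm above the bench when shut, about 69 mm when ajar. Its z is the hole's axis, up when shut. A second, 22 mm hole, over the spigot, is only a window.
- brass_ferrule: Brass-coloured plain sleeve, the taller of the two, 33 mm in diameter, 36 mm tall, bore about 21 mm right through, 0.08 kg. It stands upright on the bench; origin at the centre of its underside, z up its axis. Seated on the jig its underside lies 12 mm above the bench and its top at 48 mm, 3 mm under the shut upper half.
- pin: Steel locating pin with a red head, 86 mm long, standing upright in the wooden block, 0.07 kg. Origin at the centre of the flange's underside, z up its axis: shank 9 mm in diameter down to z = -44 mm (last 6 mm tapering to 5 mm), flange 26 mm in diameter from z = 0 to 6 mm, red grip 16 mm in diameter from z = 6 to 42 mm. Fully home in the shut jig its flange underside lies 61 mm above the bench.
- pin_tip (a point): Lower end of the pin, 44 mm below the flange's underside.
- pin_holder: Wooden block 50 x 50 x 50 mm, fixed, with a 12 mm hole in its top, in which the pin stands with its flange on the top. Origin at the centre of its underside.
- grey_ferrule: Light grey plain sleeve, 33 mm in diameter, 30 mm tall, not for this job: a bystander. It may stand where the brass one does on another day. Origin at the centre of its underside.
- adapter: Bystander: small brass-coloured hexagon pipe adapter, 31 x 27 x 46 mm, origin at its underside.
- tape_measure: Bystander: orange tape measure, 31 x 76 x 61 mm, origin at its underside.

How it is judged:
By the outcome, as a careful person would: the job done as asked, in the order asked, and still so for the second after the job is handed in, while the arm keeps its last pose, push and grip.
It also fails if it takes over 72 s, if anything falls off the work surface, if the arm or the gripper's body presses on something with over 40 N, if the wrist force passes 120 N, or if a joint passes its speed limit or range.

## Working session

There is one attempt and no reset: what is moved stays moved. The work goes in short steps, Python scripts to look and compute and a shell command to move; the robot and the scene stay as the last step left them, time stands still between calls to the robot, and variables do not carry over. Pictures are saved under pics/ and viewed, about 8 in all and at most 12, crops included, and the job is handed in when it is done.

```bash
ls; mkdir -p pics
cat > h.py <<'E'
import numpy as np, cv2
from scipy.spatial.transform import Rotation as R
from rig import env, eyes, ticket
def cam(name):
    o=env.get_obs(); p,d=eyes.read_camera(name); c=eyes.get_calibration(name)
    if 'mount' in c:
        T=np.eye(4); T[:3,:3]=R.from_rotvec(o['tcp_rot']).as_matrix(); T[:3,3]=o['position']
        c['world_from_camera']=T@np.array(c['mount'])
    return p,d,c
def rays(c,uv):
    uv=np.asarray(uv,float).reshape(-1,2); f=192/np.tan(np.radians(c['fovy'])/2)
    K=np.array([[f,0,c['cx']],[0,f,c['cy']],[0,0,1]])
    n=cv2.undistortPoints(uv.reshape(-1,1,2),K,np.array([c['k1'],0,0,0,0.])).reshape(-1,2)
    return np.c_[n[:,0],-n[:,1],-np.ones(len(n))]
def at_depth(c,uv,d):
    W=np.array(c['world_from_camera']); q=rays(c,uv)*np.asarray(d).reshape(-1,1)
    return q@W[:3,:3].T+W[:3,3]
def at_z(c,uv,z):
    W=np.array(c['world_from_camera']); q=rays(c,uv)@W[:3,:3].T
    return W[:3,3]+q*((z-W[2,3])/q[:,2:])
def cloud(d,c):
    v,u=np.mgrid[:384,:512]
    return at_depth(c,np.c_[u.ravel(),v.ravel()],d.ravel()).reshape(384,512,3)
def save(n,p): cv2.imwrite('pics/'+n+'.png',cv2.cvtColor(p,cv2.COLOR_RGB2BGR))
E
python3 - <<'E'
from h import *
ims=[]
for n in('scene','side','wrist'):
    p,d,c=cam(n); np.savez('pics/'+n,p=p,d=d,W=c['world_from_camera']); ims.append(p); print(n,c['fovy'],c['k1'],np.round(c['world_from_camera'],3).tolist())
    save(n,p)
save('both',cv2.resize(np.vstack(ims[:2]),None,fx=.78,fy=.78))
o=env.get_obs();print(o['tcp_rot'],o['opening'],o['contact_force'],env.pinch_z)
E
```

```text
pics
scene 42.318781942494624 -0.19760624632253096 [[-0.784, 0.429, -0.449, -0.052], [-0.621, -0.526, 0.581, 0.853], [0.013, 0.735, 0.678, 1.039], [0.0, 0.0, 0.0, 1.0]]
side 54.832852521230464 0.025682537883853593 [[0.995, 0.036, -0.092, 0.516], [-0.097, 0.529, -0.843, -0.929], [0.018, 0.848, 0.53, 0.661], [0.0, 0.0, 0.0, 1.0]]
wrist 59.95322550568457 -0.06524045719956442 [[0.291, -0.925, -0.242, 0.098], [0.957, 0.281, 0.076, 0.571], [-0.002, -0.254, 0.967, 0.384], [0.0, 0.0, 0.0, 1.0]]
[-4.62925916e-01 -3.10678148e+00  2.65255187e-03] 0.09367977787844516 [-0.47871592 -0.88372618  0.15656879] 0.0188
```

View pics/scene.png

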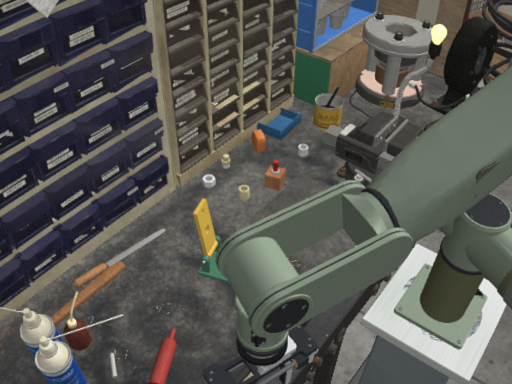

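View pics/side.png

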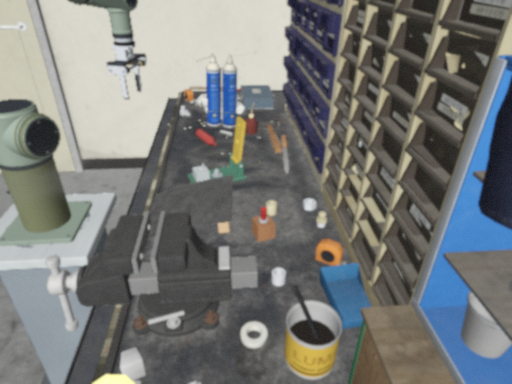

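The scene view shows the jig (lid at (205,225), base near (215,265)), brass ferrule at (244,192), pin and block at (275,175), adapter at (226,160), tape at (259,140), and white or grey rings at (209,181) and (303,150). The side view shows the ferrule at (271,208), the pin at (264,213), and the jig at (235,160).

Run:
```python
from h import *
for n,pts in(('scene',[(244,192),(275,165),(275,180),(226,160),(209,181),(303,150),(205,225),(208,268),(259,140)]),('side',[(271,208),(264,213),(263,230),(321,218),(309,204),(239,140),(235,172),(278,276),(223,227),(328,250)])):
    z=np.load(f'pics/{n}.npz');c=eyes.get_calibration(n);P=cloud(z['d'],c)
    for u,v in pts: print(n,u,v,P[v,u].round(3),z['p'][v,u])
    hsv=cv2.cvtColor(z['p'],cv2.COLOR_RGB2HSV)
    box=(P[...,0]>.25)&(P[...,0]<.95)&(abs(P[...,1]-.3)<.45)&(z['d']>0)
    # blobs above bench
    for nm,lo,hi in(('yel',(20,150,120),(30,255,255)),('green',(60,100,40),(90,255,255)),('red',(0,180,100),(6,255,255)),('brass',(15,50,100),(28,150,255))):
        m=(cv2.inRange(hsv,lo,hi)>0)&box
        k,l,s,cc=cv2.connectedComponentsWithStats(m.astype(np.uint8))
        for i in range(1,k):
            if s[i,4]>12:
                Q=P[l==i]; print(' ',nm,s[i].tolist(),'min',np.percentile(Q,5,0).round(3),'max',np.percentile(Q,95,0).round(3))
```

```text
scene 244 192 [0.644 0.017 0.03 ] [159 150 117]
scene 275 165 [ 0.613 -0.093  0.081] [91 26 24]
scene 275 180 [ 0.602 -0.08   0.035] [102  71  50]
scene 226 160 [ 0.787 -0.065  0.028] [125 117  92]
scene 209 181 [0.768 0.038 0.019] [210 213 210]
scene 303 150 [ 0.628 -0.272  0.023] [155 155 153]
scene 205 225 [0.565 0.265 0.143] [195 161  69]
scene 208 268 [0.535 0.296 0.027] [45 72 57]
scene 259 140 [ 0.758 -0.199  0.045] [160  97  51]
  yel [194, 199, 24, 59, 750] min [0.547 0.241 0.061] max [0.576 0.292 0.205]
  green [202, 251, 25, 30, 115] min [0.493 0.245 0.007] max [0.563 0.299 0.063]
  brass [51, 0, 23, 14, 81] min [0.838 0.333 0.667] max [0.844 0.38  0.679]
  brass [76, 0, 8, 4, 16] min [0.838 0.305 0.667] max [0.844 0.322 0.672]
  brass [4, 0, 230, 309, 4968] min [ 0.832 -0.101  0.005] max [0.856 0.648 0.541]
  brass [9, 12, 35, 20, 170] min [0.839 0.408 0.667] max [0.844 0.472 0.679]
  brass [129, 26, 15, 11, 62] min [0.839 0.156 0.541] max [0.844 0.194 0.555]
  brass [0, 34, 128, 67, 687] min [0.838 0.23  0.541] max [0.844 0.528 0.554]
  brass [68, 72, 90, 48, 383] min [0
[... 2545 characters left out ...]
822] min [ 0.831 -0.134  0.018] max [0.851 0.036 0.289]
  brass [329, 134, 6, 10, 19] min [0.836 0.081 0.197] max [0.845 0.089 0.221]
  brass [282, 139, 6, 7, 21] min [0.759 0.452 0.002] max [0.786 0.511 0.024]
  brass [272, 143, 10, 11, 33] min [0.72  0.417 0.003] max [0.743 0.472 0.021]
  brass [327, 149, 6, 14, 41] min [0.832 0.039 0.133] max [0.847 0.094 0.186]
  brass [323, 170, 7, 14, 48] min [0.834 0.08  0.055] max [0.846 0.095 0.094]
  brass [344, 195, 13, 11, 93] min [ 0.836 -0.147  0.119] max [ 0.859 -0.103  0.124]
  brass [266, 207, 5, 10, 14] min [ 0.633 -0.076 -0.002] max [ 0.648 -0.002  0.051]
  brass [217, 221, 13, 13, 138] min [ 0.491 -0.127 -0.   ] max [ 0.522 -0.06   0.069]
```

View pics/wrist.png

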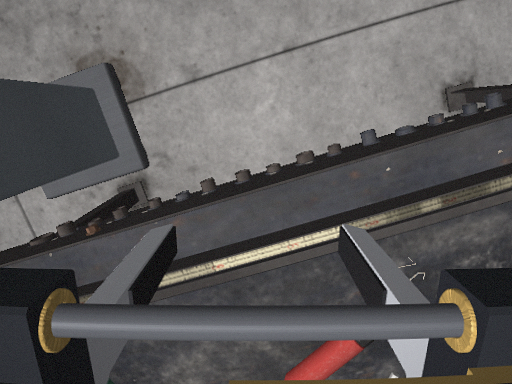

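The wrist sees only the cart's edge, so I'll move it over the work to look again.

```bash
python3 -m creep '[[0,0,0,-0.92,-0.65,-0.6,0],[0,0,0,-0.92,-0.65,-0.6,0],[0,0,0,-0.92,-0.65,-0.6,0],[0,0,0,-0.92,-0.65,-0.6,0],[0,0,0,-0.92,-0.65,-0.6,0],[0,0,0,-0.92,-0.65,-0.6,0],[0,0,0,-0.92,-0.65,-0.6,0],[0,0,0,-0.92,-0.65,-0.6,0],[0,0,0,-0.92,-0.65,-0.6,0],[0,0,0,-0.92,-0.65,-0.6,0],[0,0,0,-0.92,-0.65,0,0],[0,0,0,-0.92,-0.65,0,0]]'
python3 -m creep '[[0,0,0,-0.92,-0.65,0,0],[0,0,0,-0.92,-0.65,0,0],[0,0,0,-0.92,-0.65,0,0],[0,0,0,-0.92,-0.65,0,0],[0,0,0,0,0,0,0],[0,0,0,0,0,0,0],[0,0,0,0,0,0,0]]'
python3 - <<'E'
from h import *
p,d,c=cam('wrist'); np.savez('pics/w1',p=p,d=d,W=c['world_from_camera']); save('w1',p)
p,d,c=cam('scene'); np.savez('pics/s1',p=p,d=d); save('s1',p)
E
```

```text
t: 1.15
position: [0.3759, 0.2821, 0.3567]
tcp_rot: [0.463, 3.105, 0.002]
contact_force: [-0.6, 0.0, -0.5]
opening: 0.0939
t: 1.73
position: [0.4434, 0.1943, 0.3551]
tcp_rot: [-0.463, -3.106, -0.0]
contact_force: [0.4, 1.1, -0.7]
opening: 0.0941
```

View pics/w1.png

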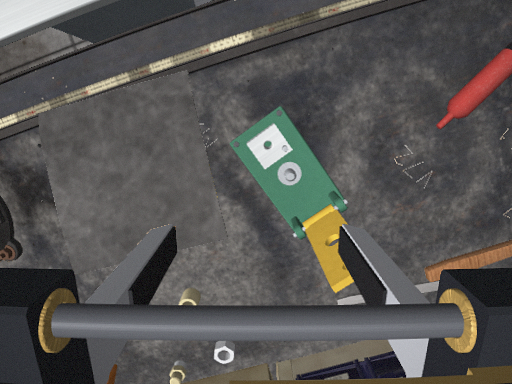

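The wrist view shows the whole jig: plate corners at about (280,107), (231,141), (298,237) and (347,205), spigot (289,174), pin hole (267,145). The ferrule is half hidden behind the bar at (190,298). Next I'll measure the jig.

Run:
```python
from h import *
z=np.load('pics/w1.npz');c=eyes.get_calibration('wrist');c['world_from_camera']=z['W'];p=z['p'];d=z['d'];P=cloud(d,c)
hsv=cv2.cvtColor(p,cv2.COLOR_RGB2HSV)
g=cv2.inRange(hsv,(65,90,40),(90,255,255))
k,l,s,_=cv2.connectedComponentsWithStats(g);i=1+s[1:,4].argmax();print(s[i])
cn=max(cv2.findContours((l==i).astype(np.uint8),0,2)[0],key=cv2.contourArea)
r=cv2.boxPoints(cv2.minAreaRect(at_z(c,cn.reshape(-1,2),.012)[:,:2].astype(np.float32)));print('plate box',r.round(4).tolist(),r.mean(0))
g2=cv2.cvtColor(p,cv2.COLOR_RGB2GRAY)
# block (white) contour
m=((hsv[...,1]<40)&(hsv[...,2]>150)&(P[...,2]>.035)&(P[...,2]<.055)).astype(np.uint8);m[:, :230]=0;m[:100]=0;m[175:]=0
cn=max(cv2.findContours(m,0,2)[0],key=cv2.contourArea)
a=at_z(c,cn.reshape(-1,2),.046)[:,:2].astype(np.float32);rr=cv2.minAreaRect(a);print('block',rr,cv2.boxPoints(rr).tolist())
# hole: dark blob in block
mm=np.zeros((384,512),np.uint8);cv2.drawContours(mm,[cv2.convexHull(cn)],-1,1,-1);mm=cv2.erode(mm,np.ones((3,3)))
k,l,s,cc=cv2.connectedComponentsWithStats(((g2<130)&(mm>0)).astype(np.uint8))
for i in range(1,k):
  if s[i,4]>5: print('dark',s[i],cc[i],at_z(c,cc[i],.046),P[int(cc[i][1]),int(cc[i][0])])
ci=cv2.HoughCircles(cv2.resize(g2[150:200,265:315],None,fx=4,fy=4,interpolation=2),cv2.HOUGH_GRADIENT,1,15,param1=80,param2=18,minRadius=10,maxRadius=60)
for x,y,rad in ci[0][:6]:
  q=(265+(x-1.5)/4,150+(y-1.5)/4); print('circ',q,rad/4,at_z(c,q,.036))
for q in((289,174),(267,145),(255,160),(335,285),(320,225),(345,204),(298,236)): print(q,P[q[1],q[0]].round(4))
print(P[100:240:10,150].round(3)[:,2])
```

```text
[ 230  107  117  132 5109]
plate box [[0.3799999952316284, 0.2506999969482422], [0.4120999872684479, 0.15719999372959137], [0.6001999974250793, 0.2215999960899353], [0.5681999921798706, 0.31520000100135803]] [0.4901179  0.23616442]
block ((0.4312945306301117, 0.21645060181617737), (0.046793609857559204, 0.049727048724889755), 18.897506713867188) [[0.4011061191558838, 0.23239628970623016], [0.41721153259277344, 0.18534956872463226], [0.4614829421043396, 0.20050491392612457], [0.44537752866744995, 0.24755163490772247]]
dark [264 141   7   8  41] [266.80487805 144.46341463] [[0.42788049 0.21372868 0.046     ]] [0.43060234 0.2126174  0.01161362]
circ (np.float32(289.25), np.float32(173.25)) 11.95 [[0.48081895 0.23397511 0.036     ]]
circ (np.float32(285.25), np.float32(173.5)) 8.725 [[0.47941686 0.22803185 0.036     ]]
circ (np.float32(291.25), np.float32(176.75)) 3.8 [[0.48694911 0.23543969 0.036     ]]
(289, 174) [0.4822 0.2334 0.0341]
(267, 145) [0.4326 0.2137 0.011 ]
(255, 160) [0.4495 0.1888 0.0129]
(335, 285) [0.5799 0.2426 0.2069]
(320, 225) [0.5569 0.2544 0.0825]
(345, 204) [0.5452 0.3005 0.0589]
(298, 236) [0.5707 0.2197 0.0664]
[0.019 0.025 0.03  0.033 0.038 0.043 0.046 0.053 0.054 0.06  0.062 0.065
 0.067 0.366]
```

Jig yaw is 18.9° from both the plate and the block. Spigot comes out at about (0.485, 0.2345); the block, hole and spigot agree within 2 mm. Next I look at the ferrule from directly above.

```bash
cat >> h.py <<'E'
def go(x,y,z,yawdeg=None):
    """print shift in tool units; yaw = world angle of tool y axis; shift given in axes after the turn"""
    o=env.get_obs(); M=R.from_rotvec(o['tcp_rot']).as_matrix(); d=np.array([x,y,z])-o['position']
    if yawdeg is not None:
        a=np.radians(yawdeg); T=np.array([[-np.sin(a),np.cos(a),0],[np.cos(a),np.sin(a),0],[0,0,-1]]).T
        T=np.c_[[-np.sin(a),np.cos(a),0],[np.cos(a),np.sin(a),0],[0,0,-1]]
        if np.linalg.det(T)<0: T[:,0]*=-1
        print('turn(tool)',np.degrees(R.from_matrix(M.T@T).as_rotvec()).round(2)); M=T
    print('shift units',(M.T@d/.025).round(2),'pos',np.round(o['position'],4))
E
python3 -m creep '[[0,0,-5.97,0,0,0,0],[0,0,-5.97,0,0,0,0],[0,0,-5.97,0,0,0,0],[0,0,-5.97,0,0,0,0],[0,0,-5.97,0,0,0,0],[0,0,-5.97,0,0,0,0],[0,0,0,-0.53,-0.99,0.62,0],[0,0,0,-0.53,-0.99,0.62,0],[0,0,0,-0.53,-0.99,0.62,0],[0,0,0,-0.53,-0.99,0.62,0],[0,0,0,-0.53,-0.99,0.62,0],[0,0,0,-0.53,-0.99,0.62,0]]'
python3 -m creep '[[0,0,0,-0.53,-0.99,0.62,0],[0,0,0,-0.53,-0.99,0.62,0],[0,0,0,-0.53,-0.99,0.62,0],[0,0,0,-0.53,-0.99,0.62,0],[0,0,0,0,0,0,0],[0,0,0,0,0,0,0],[0,0,0,0,0,0,0]]'
python3 - <<'E'
from h import *
p,d,c=cam('wrist'); np.savez('pics/w2',p=p,d=d,W=c['world_from_camera']); save('w2',p)
P=cloud(d,c); hsv=cv2.cvtColor(p,cv2.COLOR_RGB2HSV)
for zlo,zhi,pl in((.03,.042,.036),(.042,.056,.05),(.075,.1,.092)):
    m=((P[...,2]>zlo)&(P[...,2]<zhi)&(d>.1)).astype(np.uint8); m[290:]=0
    for cn in cv2.findContours(m,0,2)[0]:
        if cv2.contourArea(cn)>60:
            a=at_z(c,cn.reshape(-1,2),pl)[:,:2].astype(np.float32); (x,y),r=cv2.minEnclosingCircle(a); print(pl,cv2.boundingRect(cn),'circ',round(x,4),round(y,4),'dia',round(2*r,4), cv2.minAreaRect(a))
go(.65,.002,.2,108.9)
E
```

```text
t: 2.83
position: [0.5676, 0.0798, 0.2619]
tcp_rot: [-0.519, 3.098, 0.0]
contact_force: [0.6, 0.6, -0.6]
opening: 0.0942
t: 3.42
position: [0.649, 0.0041, 0.2007]
tcp_rot: [0.517, -3.099, -0.001]
contact_force: [1.0, 0.3, 0.7]
opening: 0.0942
0.036 (75, 276, 26, 13) circ 0.8283 -0.1454 dia 0.0308 ((0.8324223160743713, -0.14534880220890045), (0.008369186893105507, 0.03060627356171608), 0.20116069912910461)
0.036 (0, 252, 49, 17) circ 0.8295 -0.2237 dia 0.0601 ((0.8324562907218933, -0.22357651591300964), (0.00820095743983984, 0.059877797961235046), 1.7313010692596436)
0.036 (25, 194, 38, 51) circ 0.774 -0.2166 dia 0.0711 ((0.772845447063446, -0.2182568609714508), (0.03240793198347092, 0.06667511910200119), 56.21192932128906)
0.036 (243, 167, 31, 31) circ 0.6524 0.005 dia 0.0337 ((0.6524723768234253, 0.005674760788679123), (0.032511766999959946, 0.03180805221199989), 18.95252799987793)
0.036 (464, 164, 15, 22) circ 0.5689 0.221 dia 0.0242 ((0.5690216422080994, 0.21879343688488007), (0.02289729192852974, 0.012658975087106228), 7.631521701812744)
0.036 (192, 91, 3, 51) circ 0.6095 -0.0792
[... 1138 characters left out ...]
a 0.0451 ((0.44185781478881836, 0.1899566799402237), (0.044434480369091034, 0.008522777818143368), 21.359249114990234)
0.05 (423, 0, 36, 21) circ 0.4351 0.1101 dia 0.0352 ((0.4389055073261261, 0.11152421683073044), (0.017685525119304657, 0.03389410302042961), 21.599506378173828)
0.092 (144, 108, 23, 20) circ 0.615 -0.1001 dia 0.0204 ((0.6158544421195984, -0.09977911412715912), (0.01588742807507515, 0.019281720742583275), 18.353269577026367)
0.092 (154, 2, 265, 116) circ 0.5352 -0.0065 dia 0.2359 ((0.5263487696647644, -0.006128162145614624), (0.23567774891853333, 0.021803390234708786), 87.45581817626953)
turn(tool) [-0.    0.06  0.07]
shift units [-0.   -0.1   0.06] pos [0.6492 0.0043 0.2015]
```

View pics/w2.png

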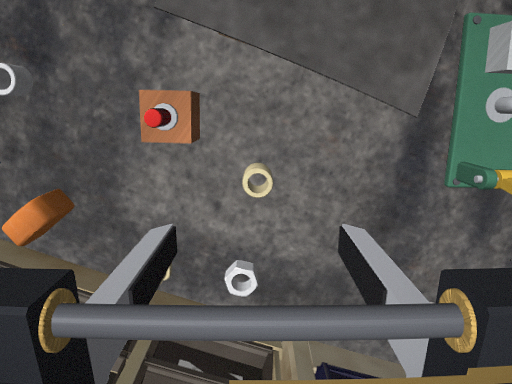

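The ferrule (pixel (257,180)) is at (0.6524, 0.005), diameter 33 mm with its top near 36 mm. The pin block is at (0.617, -0.102). Descend and grasp.

```bash
python3 -m creep '[[0,0,0,-0.13,0,0.9,0],[0,0,0,0,0,0.9,0],[0,0,0,0,0,0.9,0],[0,0,0,0,0,0.9,0],[0,0,0,0,0,0.9,0],[0,0,0,0,0,0.9,0],[0,0,0,0,0,0.9,0],[0,0,0,0,0,0.7,0],[0,0,0,0,0,0.36,0],[0,0,0,0,0,0.3,0],[0,0,0,0,0,0,0],[0,0,0,0,0,0,0]]'
python3 -c "from h import *; go(.6524,.005,.010,108.9)"
```

```text
t: 4.47
position: [0.6531, 0.0042, 0.0102]
tcp_rot: [-0.516, 3.097, -0.001]
contact_force: [0.2, -0.4, 0.4]
opening: 0.0937
turn(tool) [-0.05  0.09  0.01]
shift units [0.01 0.04 0.01] pos [0.6531 0.0042 0.0102]
```

```bash
python3 -m creep '[[0,0,0,0,0,0,1],[0,0,0,0,0,0,1],[0,0,0,0,0,0,1],[0,0,0,0,0,0,1],[0,0,0,0,0,0,1],[0,0,0,0,0,0,1],[0,0,0,0,0,0,1],[0,0,0,0,0,0,1],[0,0,0,0,0,0,1],[0,0,0,0,0,0,1],[0,0,0,0,0,0,1],[0,0,0,0,0,0,1]]'
python3 -c "from h import *; go(.485,.2345,.15,108.9)"
```

```text
t: 5.47
position: [0.6523, 0.0038, 0.0089]
tcp_rot: [0.515, -3.099, -0.0]
contact_force: [0.1, 1.1, -0.8]
opening: 0.0322
turn(tool) [ 0.01 -0.01 -0.03]
shift units [ 3.34 10.9  -5.65] pos [0.6523 0.0038 0.0089]
```

```bash
python3 -m creep '[[0,0,0,0,0,-0.5,1],[0,0,0,0,0,-0.8,1],[0,0,0,0,0,-0.9,1],[0,0,0,0,0,-0.9,1],[0,0,0,0,0,-0.9,1],[0,0,0,0,0,-0.9,1],[0,0,0,0,0,-0.8,1],[0,0,0,0.4,0.8,0,1],[0,0,0,0.4,0.8,0,1],[0,0,0,0.4,0.8,0,1],[0,0,0,0.4,0.8,0,1],[0,0,0,0.4,0.8,0,1]]'
python3 -m creep '[[0,0,0,0.4,0.8,0,1],[0,0,0,0.4,0.8,0,1],[0,0,0,0.4,0.8,0,1],[0,0,0,0.14,0.8,0,1],[0,0,0,0,0.5,0,1],[0,0,0,0,0,0,1],[0,0,0,0,0,0,1],[0,0,0,0,0,0,1]]'
python3 - <<'E'
from h import *
p,d,c=cam('wrist'); np.savez('pics/w3',p=p,d=d,W=c['world_from_camera']); save('w3',p)
go(.485,.2345,.15,108.9); print(env.get_obs()['opening'])
E
```

```text
t: 6.47
position: [0.5719, 0.0828, 0.1524]
tcp_rot: [-0.515, 3.098, -0.0]
contact_force: [0.1, 0.5, -0.9]
opening: 0.0322
t: 7.13
position: [0.512, 0.1583, 0.1519]
tcp_rot: [-0.515, 3.098, -0.001]
contact_force: [0.3, -1.0, -1.4]
opening: 0.0324
turn(tool) [-0.04  0.03 -0.07]
shift units [0.03 3.24 0.07] pos [0.5119 0.1581 0.1517]
0.03263056726099032
```

View pics/w3.png

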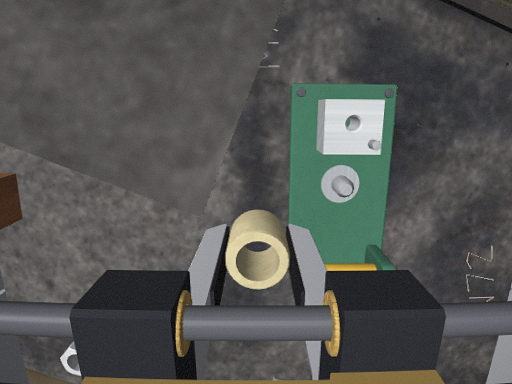

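The held ferrule shows at (258,255), the spigot at (341,185) and the hole at (353,123). I'll measure all three in this one view, so the mount's calibration error cancels.

Run:
```python
from h import *
z=np.load('pics/w3.npz');c=eyes.get_calibration('wrist');c['world_from_camera']=z['W'];p=z['p'];d=z['d'];P=cloud(d,c)
hsv=cv2.cvtColor(p,cv2.COLOR_RGB2HSV); g=cv2.cvtColor(p,cv2.COLOR_RGB2GRAY)
m=((P[...,2]>.042)&(P[...,2]<.050)&(hsv[...,1]<40)).astype(np.uint8);m[:90]=0;m[160:]=0;m[:,:300]=0;m[:,390:]=0
cn=max(cv2.findContours(m,0,2)[0],key=cv2.contourArea)
rr=cv2.minAreaRect(at_z(c,cn.reshape(-1,2),.046)[:,:2].astype(np.float32));print('block',rr)
hc=[q for q in cv2.findContours(((P[...,2]<.040)).astype(np.uint8)[110:140,335:370],1,2)[0] if 20<cv2.contourArea(q)<500]
for q in hc:
    e=cv2.minEnclosingCircle(at_z(c,q.reshape(-1,2)+[335,110],.046)[:,:2].astype(np.float32));print('hole',e)
s=((P[...,2]>.0335)&(P[...,2]<.040)).astype(np.uint8);s[:162]=0;s[210:]=0;s[:,:315]=0;s[:,370:]=0
for q in cv2.findContours(s,0,2)[0]:
    if cv2.contourArea(q)>20: print('spig',cv2.boundingRect(q),cv2.minEnclosingCircle(at_z(c,q.reshape(-1,2),.036)[:,:2].astype(np.float32)))
T=np.array(env.get_obs()['position']); zt=T[2]+.027
f=((P[...,2]>zt-.006)&(P[...,2]<zt+.006)&(hsv[...,1]>40)).astype(np.uint8);f[:200]=0;f[295:]=0;f[:,:215]=0;f[:,300:]=0
q=max(cv2.findContours(f,0,2)[0],key=cv2.contourArea);print('ferr',cv2.boundingRect(q),np.median(P[...,2][f>0]),zt,cv2.minEnclosingCircle(at_z(c,q.reshape(-1,2),zt)[:,:2].astype(np.float32)),'TCP',T)
gm=cv2.inRange(hsv,(65,90,40),(90,255,255));gm[230:]=0
q=max(cv2.findContours(gm,0,2)[0],key=cv2.contourArea);print('plate',cv2.minAreaRect(at_z(c,q.reshape(-1,2),.012)[:,:2].astype(np.float32)))
```

```text
block ((0.43172791600227356, 0.2154417634010315), (0.046158403158187866, 0.0511663444340229), 18.295963287353516)
hole ((0.4292910397052765, 0.21445590257644653), 0.005812381394207478)
spig (337, 181, 16, 15) ((0.4850955605506897, 0.23295998573303223), 0.007485202047973871)
ferr (224, 225, 68, 65) 0.17889164529018745 0.178689438695562 ((0.5121045112609863, 0.15768489241600037), 0.0176148172467947) TCP [0.51193032 0.15810458 0.15168944]
plate ((0.46370625495910645, 0.22619572281837463), (0.1424555629491806, 0.09915965050458908), 18.769590377807617)
```

Everything agrees within 1 mm, so I'll use spigot (0.4857, 0.2336) and hole (0.4289, 0.2144).

```bash
python3 -m creep '[[0,0,0,0.01,0.8,0,1],[0,0,0,0,0.8,0,1],[0,0,0,0,0.8,0,1],[0,0,0,0,0.6,0,1],[0,0,0,0,0.2,0,1],[0,0,0,0,0,0.7,1],[0,0,0,0,0,0.9,1],[0,0,0,0,0,0.9,1],[0,0,0,0,0,0.8,1],[0,0,0,0,0,0.3,1],[0,0,0,0,0,0,1],[0,0,0,0,0,0,1]]'
python3 -c "from h import *; go(.4857,.2336,.0209,108.9)"
```

```text
t: 8.18
position: [0.4856, 0.234, 0.0616]
tcp_rot: [0.514, -3.099, 0.0]
contact_force: [0.0, -0.2, -0.8]
opening: 0.0326
turn(tool) [-0.01 -0.   -0.08]
shift units [ 0.   -0.01  1.63] pos [0.4856 0.234  0.0616]
```

```bash
python3 -m creep '[[0,0,0,0,0,0.2,1],[0,0,0,0,0,0.2,1],[0,0,0,0,0,0.2,1],[0,0,0,0,0,0.2,1],[0,0,0,0,0,0.2,1],[0,0,0,0,0,0.15,1],[0,0,0,0,0,0.15,1],[0,0,0,0,0,0.1,1],[0,0,0,0,0,0.1,1],[0,0,0,0,0,0,1],[0,0,0,0,0,0,1]]'
python3 -c "from h import *; go(.4857,.2336,.0209,108.9);print(env.get_obs()['contact_force'])"
```

```text
t: 9.1
position: [0.4849, 0.2345, 0.0238]
tcp_rot: [0.515, -3.099, 0.0]
contact_force: [-0.7, -0.4, -1.3]
opening: 0.0323
turn(tool) [-0.   -0.01 -0.03]
shift units [-0.02 -0.04  0.12] pos [0.4849 0.2345 0.0238]
[-0.73085306 -0.41274818 -1.31525996]
```

Almost down, with no contact yet. Continue gently until the force shows contact.

```bash
python3 -m creep '[[0,0,0,0,0,0.06,1],[0,0,0,0,0,0.06,1],[0,0,0,0,0,0.04,1],[0,0,0,0,0,0.04,1],[0,0,0,0,0,0,1],[0,0,0,0,0,0,1]]'
python3 -c "from h import *; go(.4857,.2336,.0209,108.9);print(env.get_obs()['contact_force'])"
```

```text
t: 9.6
position: [0.4852, 0.2346, 0.0207]
tcp_rot: [0.515, -3.099, 0.0]
contact_force: [-5.1, -1.6, 10.1]
opening: 0.0323
turn(tool) [-0.01 -0.01 -0.02]
shift units [-0.01 -0.04 -0.01] pos [0.4852 0.2346 0.0207]
[-5.13890435 -1.57579607 10.1435718 ]
```

Seated: contact at the predicted height of 0.0207 with 10 N. Release, rise and check.

```bash
python3 -m creep '[[0,0,0,0,0,-0.04,1],[0,0,0,0,0,0,0.4],[0,0,0,0,0,0,0.2],[0,0,0,0,0,0,0.2],[0,0,0,0,0,0,0.2],[0,0,0,0,0,0,0.2],[0,0,0,0,0,0,0.2],[0,0,0,0,0,0,0.2],[0,0,0,0,0,-0.3,0.2],[0,0,0,0,0,-0.4,0.2],[0,0,0,0,0,-0.7,0.2],[0,0,0,0,0,-0.9,0.2]]'
python3 -m creep '[[0,0,0,0,0,-0.9,0.2],[0,0,0,0,0,-0.9,0.2],[0,0,0,0,0,-0.9,0.2],[0,0,0,0,0,-0.9,0.2],[0,0,0,0,0,-0.9,0.2],[0,0,0,0,0,-0.9,0.2],[0,0,0,0,0,-0.9,0.2],[0,0,0,0,0,-0.4,0.2],[0,0,0,0,0,0,1],[0,0,0,0,0,0,1],[0,0,0,0,0,0,1]]'
python3 - <<'E'
from h import *
p,d,c=cam('wrist'); np.savez('pics/w4',p=p,d=d,W=c['world_from_camera']); save('w4',p)
P=cloud(d,c)
f=((P[...,2]>.042)&(P[...,2]<.054)&(np.hypot(P[...,0]-.4857,P[...,1]-.2336)<.022)).astype(np.uint8)
q=max(cv2.findContours(f,0,2)[0],key=cv2.contourArea);print(np.median(P[...,2][f>0]),cv2.minEnclosingCircle(at_z(c,q.reshape(-1,2),.048)[:,:2].astype(np.float32)))
L=P[(P[...,2]>.195)&(P[...,2]<.215)&(cv2.cvtColor(p,cv2.COLOR_RGB2HSV)[...,1]>130)];print('lid top',L.mean(0) if len(L) else None)
go(.6135,.2769,.28,108.9)
E
```

```text
t: 10.6
position: [0.4839, 0.2342, 0.0776]
tcp_rot: [0.515, -3.097, 0.001]
contact_force: [0.9, 0.2, -0.1]
opening: 0.0753
t: 11.52
position: [0.484, 0.2342, 0.2435]
tcp_rot: [0.515, -3.097, 0.0]
contact_force: [-0.8, -0.2, -0.6]
opening: 0.0585
0.047856693388296456 ((0.48588988184928894, 0.234298974275589), 0.01675494946539402)
lid top [0.57972778 0.26639741 0.20627388]
turn(tool) [ 0.01 -0.2  -0.03]
shift units [-5.46 -0.06 -1.48] pos [0.4838 0.2342 0.243 ]
```

View pics/w4.png

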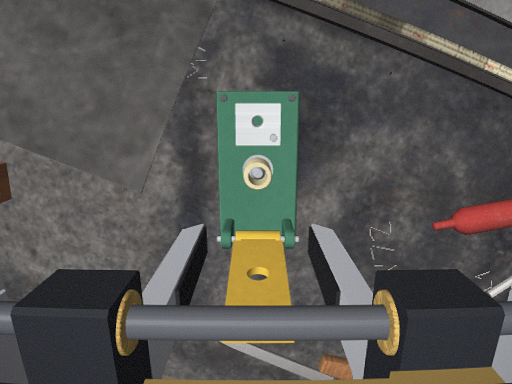

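Ferrule top is at z = 47.9 mm, centred on the spigot at (258,173), so it is seated. Now go over and behind the lid with the jaws shut.

```bash
python3 -m creep '[[0,0,0,0,0,-0.8,1],[0,0,0,-0.3,0,-0.7,1],[0,0,0,-0.8,0,0,1],[0,0,0,-0.8,0,0,1],[0,0,0,-0.8,0,0,1],[0,0,0,-0.8,0,0,1],[0,0,0,-0.8,0,0,1],[0,0,0,-0.8,0,0,1],[0,0,0,-0.4,0,0,1],[0,0,0,0,0,0,1],[0,0,0,0,0,0,1]]'
python3 -m creep '[[0,0,0,0,0,0.8,1],[0,0,0,0,0,0.9,1],[0,0,0,0,0,0.9,1],[0,0,0,0,0,0.9,1],[0,0,0,0,0,0.9,1],[0,0,0,0,0,0.7,1],[0,0,0,0,0,0.1,1],[0,0,0,0,0,0,1],[0,0,0,0,0,0,1]]'
python3 -c "from h import *; go(.4857,.2336,.15,108.9);print(env.get_obs()['contact_force'])"
```

```text
t: 12.48
position: [0.6144, 0.2787, 0.28]
tcp_rot: [0.514, -3.095, 0.001]
contact_force: [-1.1, 0.3, -0.7]
opening: 0.0003
t: 13.23
position: [0.6151, 0.279, 0.1534]
tcp_rot: [-0.515, 3.098, 0.0]
contact_force: [-0.4, 0.4, 0.4]
opening: 0.0005
turn(tool) [-0.    0.05 -0.02]
shift units [ 5.48 -0.04  0.14] pos [0.6151 0.279  0.1534]
[-0.40835008  0.39628092  0.41233815]
```

```bash
python3 -m creep '[[0,0,0,0.3,0,0,1],[0,0,0,0.3,0,0,1],[0,0,0,0.3,0,0,1],[0,0,0,0.35,0,0,1],[0,0,0,0.35,0,0,1],[0,0,0,0.35,0,0,1],[0,0,0,0.35,0,0,1],[0,0,0,0.35,0,0,1]]'
python3 -m creep '[[0,0,0,0.35,0,0,1],[0,0,0,0.35,0,0,1],[0,0,0,0.35,0,0,1],[0,0,0,0.35,0,0,1],[0,0,0,0.35,0,0,1],[0,0,0,0.35,0,0,1],[0,0,0,0.35,0,0,1],[0,0,0,0.35,0,0,1]]'
python3 -c "from h import *; go(.4857,.2336,.15,108.9);print(env.get_obs()['contact_force'])
p,d,c=cam('scene');save('s2',p[150:330,120:340])"
```

```text
t: 13.9
position: [0.5518, 0.2574, 0.1527]
tcp_rot: [-0.515, 3.098, 0.0]
contact_force: [1.3, 0.3, -0.0]
opening: 0.0006
t: 14.57
position: [0.4851, 0.2346, 0.1524]
tcp_rot: [0.515, -3.099, 0.0]
contact_force: [-0.1, -1.0, -0.2]
opening: 0.0004
turn(tool) [-0.   -0.03 -0.03]
shift units [-0.01 -0.04  0.09] pos [0.4851 0.2346 0.1524]
[-0.12730838 -0.98993971 -0.19043971]
```

```bash
python3 -m creep '[[0,0,0,0,0,-0.8,0.5],[0,0,0,0,0,-0.8,0.5],[0,0,0,0,0,-0.8,0.5],[0,0,0,0,0,-0.8,0.5],[0,0,0,0,0,0,0.5],[0,0,0,0,0,0,0.5],[0,0,0,0,0,0,0.5],[0,0,0,0,0,0,0.5],[0,0,0,0,0,0,0.5],[0,0,0,0,0,0,0.5],[0,0,0,0,0,0,0.5],[0,0,0,0,0,0,0.5]]'
python3 - <<'E'
from h import *
p,d,c=cam('wrist'); np.savez('pics/w5',p=p,d=d,W=c['world_from_camera']); save('w5',p)
P=cloud(d,c); m=(cv2.inRange(cv2.cvtColor(p,cv2.COLOR_RGB2HSV),(18,130,100),(32,255,255))>0)&(d>0)
Q=P[m]; X=((Q[:,:2]-[.4857,.2336])@[.947,.321]); Y=((Q[:,:2]-[.4857,.2336])@[-.321,.947])
k=(abs(X)<.1)&(abs(Y)<.04);print(k.sum(),np.polyfit(X[k],Q[k,2],1),X[k].min(),X[k].max())
go(.616,-.101,.22,108.9)
E
```

```text
t: 15.62
position: [0.486, 0.2349, 0.2319]
tcp_rot: [0.515, -3.098, 0.0]
contact_force: [1.2, -0.4, -0.1]
opening: 0.047
9744 [-0.67793526  0.13637333] -0.07601211002479527 0.08382477195805327
turn(tool) [ 0.   -0.03 -0.03]
shift units [ -0.57 -14.4    0.48] pos [0.486  0.2349 0.2321]
```

View pics/w5.png

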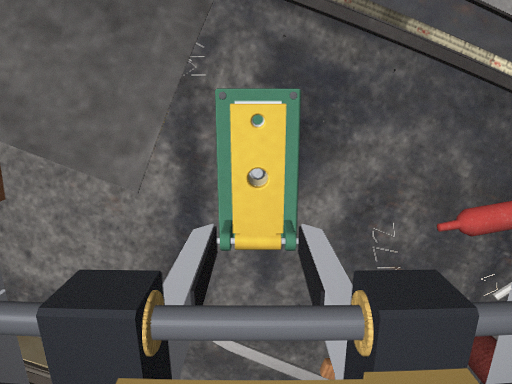

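The lid is swinging down, with the spigot visible through its window and the pin hole at (257,120); it may still be sinking. I'll go to the pin meanwhile and re-measure.

```bash
python3 -m creep '[[0,0,0,0,-0.6,0,0.2],[0,0,0,-0.05,-0.95,0,0.2],[0,0,0,-0.05,-0.95,0,0.2],[0,0,0,-0.05,-0.95,0,0.2],[0,0,0,-0.05,-0.95,0,0.2],[0,0,0,-0.05,-0.95,0,0.2],[0,0,0,-0.05,-0.95,0,0.2],[0,0,0,-0.05,-0.95,0,0.2],[0,0,0,-0.05,-0.95,0,0.2],[0,0,0,-0.05,-0.95,0,0.2],[0,0,0,-0.05,-0.95,0,0.2],[0,0,0,-0.05,-0.95,0,0.2]]'
python3 -m creep '[[0,0,0,-0.05,-0.95,0.1,0.2],[0,0,0,0,-0.95,0.1,0.2],[0,0,0,0,-0.95,0.1,0.2],[0,0,0,0,-0.4,0.1,0.2],[0,0,0,0,0,0,0.2],[0,0,0,0,0,0,0.2],[0,0,0,0,0,0,0.2]]'
python3 - <<'E'
from h import *
p,d,c=cam('wrist'); np.savez('pics/w6',p=p,d=d,W=c['world_from_camera']); save('w6',p)
P=cloud(d,c); hsv=cv2.cvtColor(p,cv2.COLOR_RGB2HSV)
o=env.get_obs()['position']
for nm,lo,hi,pl in(('flange',.0525,.062,.056),('head',.086,.1,.092),('block',.044,.0522,.05)):
    f=((P[...,2]>lo)&(P[...,2]<hi)&(np.hypot(P[...,0]-.616,P[...,1]+.101)<.04)).astype(np.uint8)
    for q in cv2.findContours(f,0,2)[0]:
        if cv2.contourArea(q)>30:
            a=at_z(c,q.reshape(-1,2),pl)[:,:2].astype(np.float32); print(nm,np.median(P[...,2][f>0]),cv2.boundingRect(q),cv2.minEnclosingCircle(a),cv2.minAreaRect(a))
go(.616,-.101,.06,108.9)
for n in('scene','side'):
    p,d,c=cam(n);P=cloud(d,c);save(n+'7',p);X=((P[...,:2]-[.4857,.2336])@[.947,.321]); Y=((P[...,:2]-[.4857,.2336])@[-.321,.947])
    m=(cv2.inRange(cv2.cvtColor(p,cv2.COLOR_RGB2HSV),(18,90,100),(34,255,255))>0)&(d>0)&(abs(X)<.12)&(abs(Y)<.03)
    print(n,m.sum(),np.polyfit(X[m],P[m][:,2],1),X[m].min())
E
```

```text
t: 16.67
position: [0.5889, -0.0232, 0.2324]
tcp_rot: [-0.515, 3.099, 0.0]
contact_force: [0.7, -0.4, -0.5]
opening: 0.0749
t: 17.25
position: [0.6157, -0.0972, 0.2224]
tcp_rot: [0.516, -3.099, -0.001]
contact_force: [0.6, -0.3, -0.2]
opening: 0.0753
flange 0.05608907068565533 (242, 166, 24, 20) ((0.615885317325592, -0.10234429687261581), 0.013038569130003452) ((0.6139214038848877, -0.10240372270345688), (0.020153267309069633, 0.024548418819904327), 15.656797409057617)
head 0.09183666538138607 (245, 176, 17, 17) ((0.6154187321662903, -0.10218562930822372), 0.008328476920723915) ((0.6152499914169312, -0.10215238481760025), (0.015657642856240273, 0.015302363783121109), 18.920223236083984)
block 0.05007482895210408 (230, 152, 48, 48) ((0.6164062023162842, -0.10213784873485565), 0.03516111895442009) ((0.6161310076713562, -0.10209443420171738), (0.05087214335799217, 0.05000282824039459), 16.936847686767578)
turn(tool) [0.03 0.01 0.05]
shift units [ 0.04 -0.15  6.51] pos [ 0.6158 -0.0971  0.2227]
scene 1083 [-0.03744457  0.06274347] -0.07778917927516121
side 414 [-0.03874966  0.06429049] -0.07674934282529225
```

The lid now rests ajar (slope about 0.04 in both fixed views). The pin is at (0.6155, -0.1022), head top at 92 mm. Descend onto its head.

```bash
python3 -m creep '[[0,0,0,0.08,-0.19,0.6,0.2],[0,0,0,0,0,0.8,0.2],[0,0,0,0,0,0.8,0.2],[0,0,0,0,0,0.8,0.2],[0,0,0,0,0,0.8,0.2],[0,0,0,0,0,0.8,0.2],[0,0,0,0,0,0.8,0.2],[0,0,0,0,0,0.6,0.2],[0,0,0,0,0,0.3,0.2],[0,0,0,0,0,0.2,0.2],[0,0,0,0,0,0,0.2],[0,0,0,0,0,0,0.2]]'
python3 -c "from h import *; go(.6155,-.1022,.059,108.9);print(env.get_obs()['contact_force'])"
```

```text
t: 18.4
position: [0.6163, -0.1035, 0.0608]
tcp_rot: [-0.516, 3.098, -0.001]
contact_force: [0.3, -0.1, -0.0]
opening: 0.0751
turn(tool) [-0.05  0.06 -0.  ]
shift units [0.01 0.06 0.07] pos [ 0.6163 -0.1035  0.0608]
[ 0.31400484 -0.05706511 -0.01058712]
```

```bash
python3 -m creep '[[0,0,0,0,0.05,0.05,0.2],[0,0,0,0,0,0,0.6],[0,0,0,0,0,0,1],[0,0,0,0,0,0,1],[0,0,0,0,0,0,1],[0,0,0,0,0,0,1],[0,0,0,0,0,0,1],[0,0,0,0,0,0,1],[0,0,0,0,0,0,1],[0,0,0,0,0,0,1],[0,0,0,0,0,0,1],[0,0,0,0,0,0,1]]'
python3 -c "from h import *; go(.4289,.2144,.15,108.9);o=env.get_obs();print(o['contact_force'],o['opening'])"
```

```text
t: 19.4
position: [0.6152, -0.1024, 0.0586]
tcp_rot: [0.515, -3.099, -0.0]
contact_force: [-0.3, -0.4, -0.2]
opening: 0.0156
turn(tool) [ 0.   -0.   -0.02]
shift units [ 2.95 14.4  -3.65] pos [ 0.6152 -0.1024  0.0586]
[-0.28055471 -0.37067553 -0.16954212] 0.015606871672304058
```

```bash
python3 -m creep '[[0,0,0,0,0,-0.4,1],[0,0,0,0,0,-0.8,1],[0,0,0,0,0,-0.9,1],[0,0,0,0,0,-0.9,1],[0,0,0,0,0,-0.8,1],[0,0,0,0.2,0.6,0,1],[0,0,0,0.25,0.9,0,1],[0,0,0,0.25,0.9,0,1],[0,0,0,0.25,0.9,0,1],[0,0,0,0.25,0.9,0,1],[0,0,0,0.25,0.9,0,1],[0,0,0,0.25,0.9,0,1]]'
python3 -m creep '[[0,0,0,0.25,0.9,0,1],[0,0,0,0.25,0.9,0,1],[0,0,0,0.25,0.9,0,1],[0,0,0,0.25,0.9,0,1],[0,0,0,0.25,0.9,0,1],[0,0,0,0,0.9,0,1],[0,0,0,0,0.6,0,1],[0,0,0,0,0,0,1],[0,0,0,0,0,0,1],[0,0,0,0,0,0,1]]'
python3 - <<'E'
from h import *
p,d,c=cam('wrist'); np.savez('pics/w8',p=p,d=d,W=c['world_from_camera']); save('w8',p)
go(.4289,.2144,.15,108.9);o=env.get_obs();print(o['contact_force'],o['opening'])
E
```

```text
t: 20.4
position: [0.5257, 0.0266, 0.1543]
tcp_rot: [-0.515, 3.099, -0.0]
contact_force: [0.7, -0.8, -0.6]
opening: 0.0156
t: 21.23
position: [0.4488, 0.1571, 0.1541]
tcp_rot: [-0.515, 3.098, -0.001]
contact_force: [0.3, 0.3, -1.1]
opening: 0.0153
turn(tool) [-0.03  0.02 -0.06]
shift units [0.01 2.43 0.16] pos [0.4488 0.1569 0.154 ]
[-0.50761136  0.53745925 -0.61834261] 0.015392037388802115
```

View pics/w8.png

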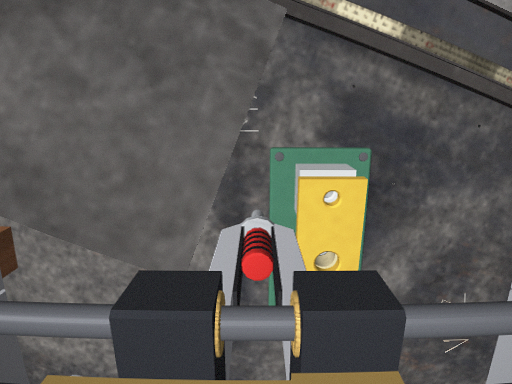

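The lid is ajar, its pin hole at (331,198), and the held pin head at (257,265). Measure both in this view.

Run:
```python
from h import *
z=np.load('pics/w8.npz');c=eyes.get_calibration('wrist');c['world_from_camera']=z['W'];p=z['p'];d=z['d'];P=cloud(d,c)
hsv=cv2.cvtColor(p,cv2.COLOR_RGB2HSV)
y=(cv2.inRange(hsv,(18,120,80),(34,255,255))>0)
s=(~y).astype(np.uint8)[185:212,315:350]
L=P[175:260,300:360][y[175:260,300:360]];print('lid z at far/near',L[L[:,0]<.44][:,2].mean(),L[L[:,0]>.46][:,2].mean())
k=np.zeros((3,3));
for q in cv2.findContours(s,1,2)[0]:
    if 30<cv2.contourArea(q)<500:
        a=at_z(c,q.reshape(-1,2)+[315,185],.069)[:,:2].astype(np.float32);print('hole',cv2.minEnclosingCircle(a),a.mean(0),cv2.minAreaRect(a))
T=np.array([.4488,.1569,.154]);zt=T[2]+.0334
r=((cv2.inRange(hsv,(0,150,100),(6,255,255))|cv2.inRange(hsv,(174,150,100),(180,255,255)))>0)
f=(r&(abs(P[...,2]-zt)<.004)).astype(np.uint8);q=max(cv2.findContours(f,0,2)[0],key=cv2.contourArea);print('head',np.median(P[...,2][f>0]),zt,cv2.minEnclosingCircle(at_z(c,q.reshape(-1,2),zt)[:,:2].astype(np.float32)))
for n in('side','scene'):
    p,d,c=cam(n);P=cloud(d,c);hsv=cv2.cvtColor(p,cv2.COLOR_RGB2HSV)
    m=(np.hypot(P[...,0]-.4488,P[...,1]-.1569)<.02)&(P[...,2]<.15)&(P[...,2]>.09)
    print(n,m.sum(),[ (round(a,3),P[m&(abs(P[...,2]-a)<.005)].mean(0).round(4)) for a in(.1,.11,.12,.13,.14) if (m&(abs(P[...,2]-a)<.005)).any()])
```

```text
lid z at far/near 0.07176201495341393 0.0659039201315602
hole ((0.4281083643436432, 0.21331103146076202), 0.006330105010420084) [0.42826563 0.21410047] ((0.4277168810367584, 0.21317099034786224), (0.009400945156812668, 0.010842648334801197), 18.919267654418945)
head 0.18747979433239098 0.1874 ((0.44935888051986694, 0.1566638946533203), 0.008449661545455456)
side 39 [(0.1, array([0.4534, 0.155 , 0.1048])), (0.11, array([0.4506, 0.1535, 0.1103])), (0.12, array([0.4515, 0.1545, 0.1203])), (0.13, array([0.4512, 0.1544, 0.1298])), (0.14, array([0.4504, 0.1537, 0.1385]))]
scene 48 [(0.1, array([0.4501, 0.1594, 0.0998])), (0.11, array([0.4488, 0.1599, 0.1103])), (0.12, array([0.4491, 0.1601, 0.1192])), (0.13, array([0.4487, 0.1601, 0.129 ])), (0.14, array([0.445 , 0.1639, 0.1441]))]
```

The pin hangs vertical and centred, and the lid hole matches the lower hole at (0.4287, 0.2142). Move over it and start lowering.

```bash
python3 -m creep '[[0,0,0,0,0.5,0,1],[0,0,0,0,0.7,0,1],[0,0,0,0,0.7,0,1],[0,0,0,0,0.43,0,1],[0,0,0,0,0.1,0,1],[0,0,0,0,0,0.3,1],[0,0,0,0,0,0.4,1],[0,0,0,0,0,0.3,1],[0,0,0,0,0,0,1],[0,0,0,0,0,0,1],[0,0,0,0,0,0,1]]'
python3 -c "from h import *; go(.4287,.2142,.0696,108.9);o=env.get_obs();print(o['contact_force'],o['opening'])"
```

```text
t: 22.3
position: [0.4288, 0.2146, 0.1284]
tcp_rot: [0.514, -3.099, 0.0]
contact_force: [0.4, -0.3, -1.7]
opening: 0.0155
turn(tool) [-0.01 -0.03 -0.07]
shift units [ 0.01 -0.01  2.35] pos [0.4288 0.2146 0.1284]
[ 0.41064417 -0.26489856 -1.68375008] 0.015492032423302528
```

```bash
python3 -m creep '[[0,0,0,0,0,0.13,1],[0,0,0,0,0,0.13,1],[0,0,0,0,0,0.13,1],[0,0,0,0,0,0.13,1],[0,0,0,0,0,0.13,1],[0,0,0,0,0,0.13,1],[0,0,0,0,0,0.13,1],[0,0,0,0,0,0.13,1],[0,0,0,0,0,0,1],[0,0,0,0,0,0,1]]'
python3 -c "from h import *; go(.4287,.2142,.0696,108.9);o=env.get_obs();print(o['contact_force'],o['opening'])"
```

```text
t: 23.13
position: [0.4285, 0.215, 0.1024]
tcp_rot: [0.515, -3.098, 0.0]
contact_force: [-0.7, 0.6, -1.4]
opening: 0.0155
turn(tool) [-0.   -0.04 -0.03]
shift units [ 0.   -0.03  1.31] pos [0.4285 0.215  0.1024]
[-0.66976055  0.58450484 -1.39847142] 0.015498620103945713
```

Free so far, with the tip just above the lower hole. Continue, stopping before the flange reaches the lid.

```bash
python3 -m creep '[[0,0,0,0,-0.03,0.1,1],[0,0,0,0,0,0.1,1],[0,0,0,0,0,0.1,1],[0,0,0,0,0,0.1,1],[0,0,0,0,0,0.1,1],[0,0,0,0,0,0.1,1],[0,0,0,0,0,0.1,1],[0,0,0,0,0,0.1,1],[0,0,0,0,0,0,1],[0,0,0,0,0,0,1]]'
python3 -c "from h import *; go(.4287,.2142,.0696,108.9);o=env.get_obs();print(o['contact_force'],o['opening'])"
```

```text
t: 23.97
position: [0.4286, 0.2143, 0.0823]
tcp_rot: [0.515, -3.098, 0.0]
contact_force: [-1.8, 1.3, -0.7]
opening: 0.0151
turn(tool) [ 0.01 -0.05 -0.03]
shift units [-0.   -0.    0.51] pos [0.4286 0.2143 0.0823]
[-1.82282879  1.32205548 -0.73826214] 0.015113167711584514
```

```bash
python3 -m creep '[[0,0,0,0,0,0.08,1],[0,0,0,0,0,0.08,1],[0,0,0,0,0,0.08,1],[0,0,0,0,0,0.08,1],[0,0,0,0,0,0.08,1],[0,0,0,0,0,0.06,1],[0,0,0,0,0,0.05,1],[0,0,0,0,0,0,1],[0,0,0,0,0,0,1]]'
python3 -c "from h import *; go(.4287,.2142,.0696,108.9);o=env.get_obs();print(o['contact_force'],o['opening'])"
```

```text
t: 24.72
position: [0.4288, 0.2144, 0.0701]
tcp_rot: [0.515, -3.099, -0.0]
contact_force: [-3.9, -0.2, 4.6]
opening: 0.0156
turn(tool) [ 0.01 -0.02 -0.03]
shift units [ 0.01 -0.01  0.02] pos [0.4288 0.2144 0.0701]
[-3.8598777  -0.22333689  4.55527739] 0.015573888246690874
```

```bash
python3 -m creep '[[0,0,0,0,0,0.04,1],[0,0,0,0,0,0.04,1],[0,0,0,0,0,0.04,1],[0,0,0,0,0,0.03,1],[0,0,0,0,0,0,1],[0,0,0,0,0,0,1],[0,0,0,0,0,0,1],[0,0,0,0,0,0,1]]'
python3 - <<'E'
from h import *
go(.4287,.2142,.0696,108.9);o=env.get_obs();print(o['contact_force'],o['opening'])
for n in('scene','side'):
    p,d,c=cam(n);P=cloud(d,c);X=((P[...,:2]-[.4857,.2336])@[.947,.321]); Y=((P[...,:2]-[.4857,.2336])@[-.321,.947])
    m=(cv2.inRange(cv2.cvtColor(p,cv2.COLOR_RGB2HSV),(18,90,100),(34,255,255))>0)&(d>0)&(abs(X-.01)<.06)&(abs(Y)<.03)&(P[...,2]>.05)&(P[...,2]<.08)
    print(n,m.sum(),np.polyfit(X[m],P[m][:,2],1),P[m][:,2].mean())
E
```

```text
t: 25.38
position: [0.429, 0.2144, 0.0691]
tcp_rot: [0.516, -3.098, 0.0]
contact_force: [-11.5, -1.9, 24.6]
opening: 0.0155
turn(tool) [-0.01 -0.05 -0.01]
shift units [ 0.01 -0.01 -0.02] pos [0.429  0.2144 0.0691]
[-11.47654731  -1.93845208  24.59027892] 0.015464882366679882
scene 591 [0.00889491 0.05879869] 0.05896751546535518
side 309 [0.0064729  0.05970897] 0.05978885435005464
```

```bash
python3 -m creep '[[0,0,0,0,0,0,1],[0,0,0,0,0,0,1],[0,0,0,0,0,0,1],[0,0,0,0,0,0,1],[0,0,0,0,0,0,1],[0,0,0,0,0,0,1],[0,0,0,0,0,0,1],[0,0,0,0,0,0,1]]'
python3 - <<'E'
from h import *
a=cam('side')[0][110:220,150:310];b=cam('wrist')[0]
save('fin',np.vstack([cv2.resize(a,(512,352),interpolation=cv2.INTER_CUBIC)[:230],b[90:]]))
E
```

```text
t: 26.15
position: [0.429, 0.2144, 0.0692]
tcp_rot: [0.516, -3.098, 0.0]
contact_force: [-11.0, -1.5, 23.6]
opening: 0.0154
```

View pics/fin.png

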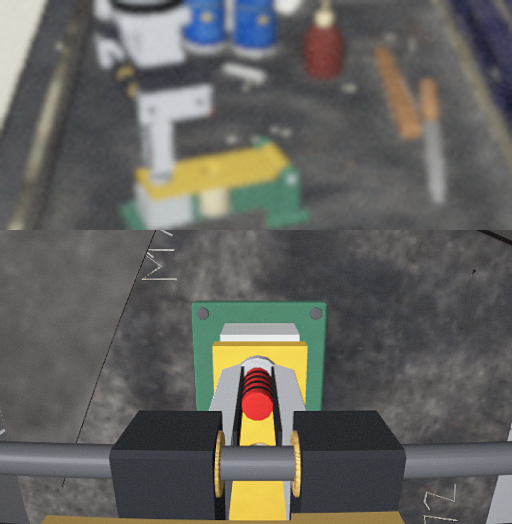

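The lid is level on the block, with the ferrule visible under it at (215,200) and the pin head held at (257,395). The push holds steady at 24 N, so I'm handing in.

```bash
python3 -c "from h import *; print(ticket.hand_in())"
```

```text
the job is handed in; nothing more can be done
None
```

The job is done and handed in at about 26 s, with the gripper still holding the pin by its head and pressing it down.

- **Ferrule:** the brass ferrule was lowered over the spigot until it touched the base, then let go. Its top measured 47.9 mm against the 48 mm expected.
- **Lid:** I pushed it over from behind and it sank to its ajar rest before I took the pin from its block.
- **Pin:** it went down through both holes. The flange underside works out at about 60.5 mm, against 61 mm when fully home.
- **Push:** it held steady at about 24 N downward for 0.8 s before hand-in.
- **Lid shut:** the two fixed cameras put the lid's slope within 0.01 of level. Ajar it had read about 0.04, a little under the 0.06 rad given.

Two checks did not come out cleanly:

- **Sideways force:** about 11 N of sideways force remained on the tool at the end. It grew with the push, as it did when I seated the ferrule. I left it, since it is well under the limits.
- **Early lid reading:** a reading 1 s after the push gave about 0.6 rad, because the lid was still sinking; later readings superseded it.

I only handled the ferrule, the lid and the pin. I did not re-measure the grey ferrule, adapter or tape measure at the end.

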